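# Tap-centre an upturned bowl on a banding wheel and nip it between the grips

## Task

Centre the upturned clay bowl on the banding wheel so its foot can be trimmed: tap it over, directly and with the two sliding grips from opposite sides, until it stands on the wheel's centre mark with the sprung rubber pads of both grips each pressing on it with between 2 and 8 newtons, then take your hand away. The clay is still soft: never push it harder than those 8 newtons, by finger or pad, and do not pinch, lift or tip it. Leave the pot lid, the cup of sticks and the wooden rib where they are.

Things in the scene. Friction and masses are not known exactly. Their poses are not given: they have to be found in the camera images.
- wheel: Banding wheel (decorating turntable), locked: it neither turns nor shifts. Round grey head 270 mm across on an iron foot; its flat top is 75 mm above the table. Origin: centre of the foot's underside; z up. The two grips slide along the wheel's y axis on aluminium tracks, left at +y, right at -y. Rings of radius 30, 60, 90, 120 mm and a line along wheel x are engraved in the head.
- mark (a point): Centre mark: the centre of the head's flat top, where the rings' centre is; the bowl's axis must come to stand over it.
- bowl: Loose upturned bowl of dark leather-hard clay, 0.25 to 0.45 kg, 56 mm tall, a foot ring 52 mm across on top; the lowest 28 mm of its side is upright. Hand-made and not truly round: the side stands 46 to 52 mm from its axis depending on direction, so contact has to be felt. Origin: on its axis at its underside; z up. It slides on the head at roughly 1 to 3.5 N.
- grip_left (a joint): Travel of the left (+y) grip towards the mark, m: 0 = its block's centre 118 mm from the mark, 0.070 = 48 mm. Aluminium block 24 mm along the track, 44 mm across, 40 mm tall above the head. It drags with about 8 N of friction and stays where it is left; push it inward with the fingertips on its flat outer face, or pinch it across its 44 mm to draw it either way.
- grip_right (a joint): The same for the right (-y) grip.
- grip_left_back (a point): Centre of the outer (away from the mark) face of the left grip's block, 20 mm above the head.
- grip_right_back (a point): Centre of the outer face of the right grip's block, 20 mm above the head.
- pad_left: Black rubber pad of the left grip, 8 mm thick, 36 mm across, 22 mm tall, middle 18 mm above the head; origin at its middle. Its face towards the mark is 38 mm nearer the mark than the block's outer face. It rides on a spring of 15 N per mm and gives at most 2 mm. Pushed up against the bowl and released, it stays pressed.
- pad_right: The same pad on the right grip.
- pot_lid: Bystander: flat round lid of dark clay with a knob, 112 mm across, 42 mm tall. Leave alone. Origin: centre of its underside.
- stick_cup: Bystander: brown card cup, 80 mm across, 95 mm tall, with wooden sticks standing out to about 175 mm. Leave alone. Origin: centre of its underside.
- kidney_rib: Bystander: flat wooden potter's rib, 120 by 45 by 8 mm. Leave alone. Origin: centre of its underside.
There are look-alikes about, which are no part of the job. Leave any green or purple look-alike of the bowl alone.

How it is judged (in metres and radians):
At the end, for the whole second after the job is handed in: The bowl stands flat and still on the head with its axis within 4 mm of the centre mark, and the left and the right pad each press on it with more than 1.5 N, with the robot clear (horizontal distance between bowl and mark below 0.004 m and z of bowl in the frame of mark below 0.003 m and angle between bowl's own z axis and vertical below 0.04 rad and contact force between each of pad_left, pad_right and bowl above 1.5 N and linear speed of bowl below 0.01 m/s); the robot touches nothing.
It fails at once if the fingers press the bowl with more than 8 N (pushed hard or pinched) (contact force between the fingers and bowl above 8 N).
It fails at once if a grip's pad squeezes the bowl with more than 8 N (contact force between any of pad_left, pad_right and bowl above 8 N).
It fails at once if the bowl is lifted off the head or falls off it (z of bowl in the frame of mark above 0.012 m or z of bowl in the frame of mark below -0.012 m).
It fails at once if the bowl is tipped (angle between bowl's own z axis and vertical above 0.2 rad).
It fails at once if the pot lid, the cup of sticks or the wooden rib is shifted more than 20 mm (distance of any of pot_lid, stick_cup, kidney_rib from where it was at the start of the episode above 0.02 m).
It also fails if it takes over 64 s, if anything falls off the work surface, if the arm or the gripper's body presses on something with over 40 N, if the wrist force passes 120 N, or if a joint passes its speed limit or range.

## Robot

A 6-joint arm with a two-finger parallel gripper is mounted at the origin on the work surface. World frame = base frame: x ahead of the robot, y to its left, z up, the work surface at z = 0. Lengths are in mm, angles in rad, forces in N, time in s.
With the tool pointing down it reaches from about 400 to 825 mm from the base axis. Payload 7 kg.
Tool frame: the origin (TCP) lies at the very end of the fingers, on their centre line; the grasp point (between the pads) lies 19 mm behind it; z points along the fingers, y is the line along which they close (so a half turn about z gives the same grasp; the last joint's range is limited). The gripper opens to 88 mm and grips with 3 to 60 N. Pads are 19 mm wide; open, the fingers measure 130 mm over their backs; the gripper's body (78 mm by 193 mm) begins 47 mm behind the grasp point.
Start: joints at [-0.988, 0.359, 0.012, 0, -1.224, -0.288], TCP at [196.094, -645.866, 226.561] pointing down, gripper open.
Joint ranges: [-3.07, 3.07], [-1.43, 2.12], [-1.02, 1.25], [-3.03, 1.67], [-3.05, -0], [-3.03, 3.03]. Speed limits (rad/s): [2.39, 2.39, 3.01, 3.14, 3.14, 3.14].

## Interface

Orientations are given as a unit quaternion [x, y, z, w].
In Python, from plant import bot gives the robot as it stands. Calls block until the motion is done:
- bot.move_ptp(position, orientation): joint-space move of the TCP to a pose.
- bot.line_to(position, velocity=150, ori=None): straight line of the TCP; ori=None keeps the orientation; velocity is the mean speed in mm/s.
- bot.move_joints(angles): joint-space move.
- bot.move_gripper(opening, force=None): finger opening in mm; force is the grip in N (None keeps the last); returns when the fingers have stopped.
- bot.pause(seconds).
- bot.solve_ik(position, orientation): joint angles nearest the present ones, or None.
- bot.read_state(): the state.
- bot.camera(name): name is "side" or "top" or "wrist"; returns the picture (480x640x3 uint8, red, green, blue); there is no depth.
- bot.get_calibration(name): a dict with "fx", "fy", "cx", "cy" (pixels), "view" (4x4, takes a point from world to camera coordinates); the wrist camera has in their place "T_tool_cam" (4x4, takes a point from camera to tool coordinates, whose origin is the TCP and whose axes are the flange's). Camera axes: x right, y up, looking along -z (the intrinsics and any distortion apply to the point x, -y, -z); pixel columns grow to the right and rows downward; lengths in mm; the calibration is good to about 2 mm. The wrist camera is an equidistant fisheye: a pixel r from the principal point sees the ray r / f radians off the axis. A picture is of the moment at which its call begins: read the wrist's pose just before it. get_calibration takes no time and is no camera call.
A pose or a line that the arm cannot do raises bot.Unreachable and nothing moves.
- bot.close_job(): hands the job in; it is judged then, once.
The state is a dict: "t": time; "joint_pos": joint angles; "qvel": joint speeds; "tau": joint torques, N m; "tcp_pos": TCP position; "eef_rot": TCP orientation; "contact_force": force on the tool from outside, world axes, zero at the start; "moment": the same for the moment, N m; "width": finger opening in mm; "finger_force": force on a finger pad.
Only numpy, scipy, OpenCV 4.12 (cv2) and the standard library are available. Lean on these libraries where they do the work, as an engineer would, in place of code of your own. Each camera call takes 0.05 s, during which the arm holds its last target. There are 200 camera calls.

## Working session

There is one attempt and no reset: what is moved stays moved. The work goes in short steps, each a Python script; the robot and the scene stay as the last script left them, time stands still between calls to the robot, and variables do not carry over. Pictures are saved under pics/ and viewed, at most 10 in all, crops included, and the job is handed in when it is done.

```bash
ls; mkdir -p pics; python3 - <<'E'
from plant import bot
import cv2
for n in("top","side"):
    cv2.imwrite(f"pics/{n}0.png",bot.camera(n)[:,:,::-1]); c=bot.get_calibration(n); print(n,c)
print(bot.get_calibration("wrist")); s=bot.read_state(); print(s)
E
```

```text
pics
top {'fx': 488.74564585089166, 'fy': 488.74564585089166, 'cx': 314.955064308286, 'cy': 240.2248435237246, 'view': array([[ 1.04513909e-02, -9.99939461e-01, -3.44120035e-03,
        -2.50281404e+01],
       [ 9.96091046e-01,  1.01091763e-02,  8.77521117e-02,
        -5.24502216e+02],
       [-8.77120116e-02, -4.34488047e-03,  9.96136399e-01,
        -1.11528216e+03],
       [ 0.00000000e+00,  0.00000000e+00,  0.00000000e+00,
         1.00000000e+00]])}
side {'fx': 535.4122072453985, 'fy': 535.4122072453985, 'cx': 321.54209380937135, 'cy': 246.903590255064, 'view': array([[-8.86361976e-01, -4.62986419e-01,  2.45411407e-03,
         4.48258932e+02],
       [ 2.94083263e-01, -5.58896422e-01,  7.75338522e-01,
        -2.24022812e+02],
       [-3.57599611e-01,  6.87952299e-01,  6.31541094e-01,
        -1.23127900e+03],
       [ 0.00000000e+00,  0.00000000e+00,  0.00000000e+00,
         1.00000000e+00]])}
{'fx': 371.64829954431775, 'fy': 371.64829954431775, 'cx': 324.0887970795772, 'cy': 241.39347337351856, 'T_tool_cam': array([[-5.85276791e-04,  9.51321599e-01,  3.08199404e-01,
      
[... 270 characters left out ...]
00]])}
{'t': 0.1, 'joint_pos': array([-9.87926440e-01,  3.59339135e-01,  1.11531922e-02, -3.45466310e-04,
       -1.22410448e+00, -2.88089994e-01]), 'qvel': array([ 0.00135038, -0.00197099,  0.00215902,  0.0021383 , -0.00083715,
        0.00022708]), 'tau': array([-1.77928672e-03, -5.84162414e+01,  2.93749470e+01,  7.01549694e+00,
        1.01886364e-02, -7.48207776e-05]), 'tcp_pos': array([ 195.95661934, -645.46572412,  225.69546703]), 'eef_rot': array([-1.46798661e-01,  9.89166098e-01,  7.45837822e-04, -1.67885577e-04]), 'contact_force': array([ 0.39424916, -0.36134283, -0.80261161]), 'moment': array([-0.00426988, -0.03171579,  0.00748162]), 'finger_force': 0.0, 'width': 87.70694117599845}
```

View pics/top0.png

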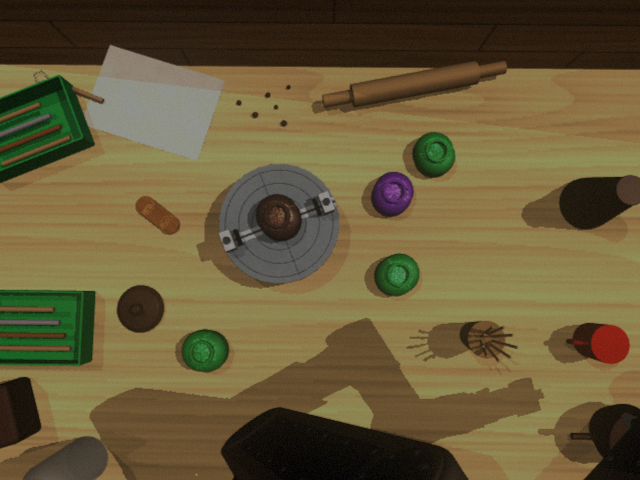

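View pics/side0.png

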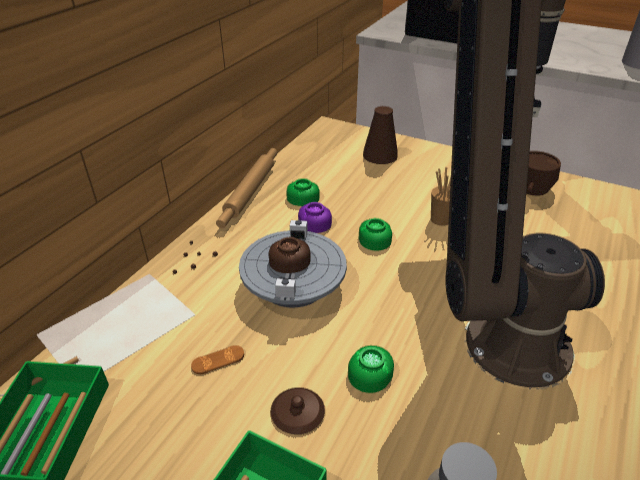

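The dark bowl on the wheel at top pixel (279,217) is the candidate. These could be mistaken for it:
- green bowls at (434,154), (397,274) and (205,350)
- the purple bowl at (392,193)
- the dark lid at (140,308)
- a dark bowl at side pixel (543,172)

The description calls for dark clay on the wheel head, so I choose (279,217). I'll check it with a wrist close-up.

```bash
cat > h.py <<'E'
import numpy as np, cv2
from plant import bot
from scipy.spatial.transform import Rotation as Ro
def quat(a):  # tool down, tool x at world yaw a (rad)
    c,s=np.cos(a),np.sin(a)
    return Ro.from_matrix(np.array([[c,s,0],[s,-c,0],[0,0,-1.]])).as_quat()
def pix2world(name,uv,z,pose=None):
    c=bot.get_calibration(name)
    p=(np.array(uv,float)-[c['cx'],c['cy']])/[c['fx'],c['fy']]
    if name=='wrist':
        r=np.linalg.norm(p); d=np.r_[np.sin(r)*p/max(r,1e-9),np.cos(r)]
    else: d=np.r_[p,1]
    d=d*[1,-1,-1]
    if name=='wrist':
        pos,q=pose; R=Ro.from_quat(q).as_matrix(); T=c['T_tool_cam']
        o=R@T[:3,3]+pos; d=R@T[:3,:3]@d
    else:
        V=c['view']; o=-V[:3,:3].T@V[:3,3]; d=V[:3,:3].T@d
    return (o+d*(z-o[2])/d[2])
def world2wrist(P,pose):
    c=bot.get_calibration('wrist'); pos,q=pose; R=Ro.from_quat(q).as_matrix(); T=c['T_tool_cam']
    d=T[:3,:3].T@(R.T@(np.array(P)-pos)-T[:3,3]); d=d*[1,-1,-1]
    rho=np.hypot(d[0],d[1]); r=np.arctan2(rho,d[2])
    return np.array([c['cx'],c['cy']])+c['fx']*r*d[:2]/max(rho,1e-9)
def snap(fn):
    s=bot.read_state(); im=bot.camera('wrist')
    cv2.imwrite(fn,im[:,:,::-1]); np.savez(fn[:-4]+'.npz',p=s['tcp_pos'],q=s['eef_rot'])
    return im,(s['tcp_pos'],s['eef_rot'])
E
python3 - <<'E'
from h import *
C=pix2world('top',(279,223.5),75); B=pix2world('top',(278.5,217),110)
L=pix2world('top',(229,240),115);R=pix2world('top',(325,203),115)
print(C,B,L,R); a=np.arctan2(*(L-R)[[1,0]])-np.pi/2; print(np.degrees(a))
xd=np.array([np.cos(a+np.pi),np.sin(a+np.pi)])
bot.move_gripper(0,20)
bot.move_ptp(np.r_[C[:2]-95*xd,185],quat(a+np.pi))
print(bot.read_state()['joint_pos'],bot.read_state()['t'],bot.read_state()['contact_force'])
snap('pics/w1.png')
E
```

```text
[556.7720628   60.69924695  75.        ] [566.62978338  59.26000438 110.        ] [515.24797923 164.0410395  115.        ] [597.35494424 -40.82377777 115.        ]
21.840225251559016
[ 4.45227754e-01  3.48607032e-01 -1.00150756e-01  4.74681784e-05
 -1.12199210e+00 -1.63582414e+00] 4.5667 [-0.85537972 -0.46494451  0.57047846]
```

View pics/w1.png

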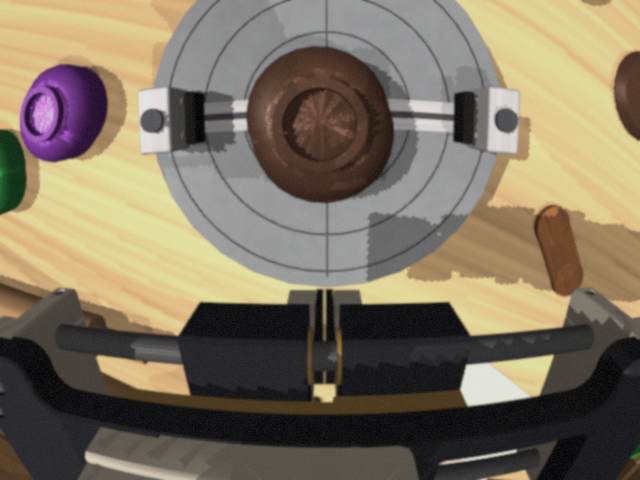

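The close-up shows the dark brown bowl on the wheel, foot ring centred near (323,124). The right grip is at (165,120), the left at (495,120), and the purple bowl at (62,113) is not the target. Next I'll fit the rings and the foot ring.

```bash
cat >> h.py <<'E'
from scipy.optimize import minimize
th=np.linspace(0,2*np.pi,240,endpoint=False)
def circ(c,r,z): return np.c_[c[0]+r*np.cos(th),c[1]+r*np.sin(th),np.full(th.size,z)]
def proj(P,pose): return np.array([world2wrist(p,pose) for p in P])
def samp(im,uv): return cv2.remap(im,uv[:,0].astype(np.float32)[None],uv[:,1].astype(np.float32)[None],cv2.INTER_LINEAR)[0]
def fit_wheel(im,pose,c0):
    g=cv2.cvtColor(im,cv2.COLOR_RGB2GRAY); bh=cv2.GaussianBlur(np.minimum(cv2.morphologyEx(g,cv2.MORPH_BLACKHAT,np.ones((7,7))),25).astype(np.float32),(0,0),1.5)
    bh[290:]=0
    f=lambda c:-sum(samp(bh,proj(circ(c,r,75),pose)).mean() for r in(60,90,120))
    best=min(((f((c0[0]+i,c0[1]+j)),c0[0]+i,c0[1]+j) for i in range(-8,9,2) for j in range(-8,9,2)))
    return minimize(f,best[1:],method='Nelder-Mead',options=dict(xatol=.05,fatol=1e-3,initial_simplex=np.array(best[1:])+[[0,0],[1.5,0],[0,1.5]]))
E
python3 - <<'E'
from h import *
d=np.load('pics/w1.npz'); pose=(d['p'],d['q']); im=cv2.imread('pics/w1.png')[:,:,::-1].copy()
r=fit_wheel(im,pose,(558,60)); print(r.x,r.fun); C=r.x
P=lambda u,v,z:pix2world('wrist',(u,v),z,pose)
L=P(506,119,115)[:2];R=P(152,121,115)[:2]
v=L-R; print('grips',L-C,R-C,np.hypot(*v),'yaw',np.degrees(np.arctan2(-v[0],v[1])))
u=P(326,272,75)[:2]-P(327,5,75)[:2];print('line yaw',np.degrees(np.arctan2(u[1],u[0])))
B=P(323,124,131)[:2]; print('bowl',B,B-C)
big=cv2.resize(im[20:290],None,fx=1.25,fy=1.25)
s=4; o=im.copy()
for ra in(60,90,120):
    for q in proj(circ(C,ra,75),pose): cv2.circle(o,tuple(int(round(k)) for k in q),0,(255,0,0),-1)
q=proj([[*C,75]],pose)[0]; print(q)
crop=lambda i:cv2.resize(i[30:215,225:420],None,fx=2.0,fy=2.0,interpolation=cv2.INTER_CUBIC)
a=im.copy()
for q in proj(circ(B,26,131),pose): cv2.circle(a,tuple(int(round(k)) for k in q),0,(0,255,0),-1)
a=crop(np.clip(a.astype(float)*1.8,0,255).astype(np.uint8))
b=cv2.resize(o[0:290,140:520],(390,298)); b=cv2.copyMakeBorder(b,0,a.shape[0]-298,0,0,cv2.BORDER_CONSTANT)
cv2.imwrite('pics/fit1.png',np.hstack([a,b])[:,:,::-1])
E
```

```text
Traceback (most recent call last):
  File "h.py", line 38, in fit_wheel
    best=min(((f((c0[0]+i,c0[1]+j)),c0[0]+i,c0[1]+j) for i in range(-8,9,2) for j in range(-8,9,2)))
  File "h.py", line 38, in <genexpr>
    best=min(((f((c0[0]+i,c0[1]+j)),c0[0]+i,c0[1]+j) for i in range(-8,9,2) for j in range(-8,9,2)))
               ~^^^^^^^^^^^^^^^^^^^
  File "h.py", line 37, in <lambda>
    f=lambda c:-sum(samp(bh,proj(circ(c,r,75),pose)).mean() for r in(60,90,120))
                ~~~^^^^^^^^^^^^^^^^^^^^^^^^^^^^^^^^^^^^^^^^^^^^^^^^^^^^^^^^^^^^^
  File "h.py", line 37, in <genexpr>
    f=lambda c:-sum(samp(bh,proj(circ(c,r,75),pose)).mean() for r in(60,90,120))
                            ~~~~^^^^^^^^^^^^^^^^^^^
  File "h.py", line 32, in proj
    def proj(P,pose): return np.array([world2wrist(p,pose) for p in P])
                                       ~~~~~~~~~~~^^^^^^^^
  File "h.py", line 21, in world2wrist
    c=bot.get_calibration('wrist'); pos,q=pose; R=Ro.from_quat(q).as_matrix(); T=c['T_tool_cam']
ValueError: time passes only in moves, steps and waits
```

Calibration gets called too often, so I'll cache it.

```bash
python3 - <<'E'
s=open('h.py').read().replace('bot.get_calibration(','cal(').replace('def quat','from functools import lru_cache\n@lru_cache(None)\ndef cal(n): return bot.get_calibration(n)\ndef quat',1)
open('h.py','w').write(s)
E
cat > fit.py <<'E'
import sys
from h import *
n=sys.argv[1]; bx,by=float(sys.argv[2]),float(sys.argv[3])
d=np.load(f'pics/{n}.npz'); pose=(d['p'],d['q']); im=cv2.imread(f'pics/{n}.png')[:,:,::-1].copy()
r=fit_wheel(im,pose,(558,60)); print(r.x,r.fun); C=r.x
P=lambda u,v,z:pix2world('wrist',(u,v),z,pose)
if n=='w1':
    L=P(506,119,115)[:2];R=P(152,121,115)[:2]
    v=L-R; print('grips',L-C,R-C,np.hypot(*v),'yaw',np.degrees(np.arctan2(-v[0],v[1])))
    u=P(326,272,75)[:2]-P(327,5,75)[:2];print('line yaw',np.degrees(np.arctan2(u[1],u[0])))
B=P(bx,by,131)[:2]; print('bowl',B,B-C)
o=im.copy()
for ra in(60,90,120):
    for q in proj(circ(C,ra,75),pose): cv2.circle(o,tuple(int(round(k)) for k in q),0,(255,0,0),-1)
q=proj([[*C,75]],pose)[0]; print(q)
a=im.copy()
for q in proj(circ(B,26,131),pose)[::3]: cv2.circle(a,tuple(int(round(k)) for k in q),0,(0,255,0),-1)
v0,u0=int(by)-95,int(bx)-98; v0=max(v0,0)
a=cv2.resize(np.clip(a[v0:v0+185,u0:u0+195].astype(float)*1.8,0,255).astype(np.uint8),None,fx=2,fy=2,interpolation=cv2.INTER_CUBIC)
b=cv2.resize(o[0:290,140:520],(390,298)); b=cv2.copyMakeBorder(b,0,a.shape[0]-298,0,0,cv2.BORDER_CONSTANT)
cv2.imwrite(f'pics/fit_{n}.png',np.hstack([a,b])[:,:,::-1])
E
python3 fit.py w1 323 124
```

```text
[557.82361482  63.5957193 ] -39.722328186035156
grips [-44.79378917 108.76314246] [  42.82319869 -105.27032918] 231.272703846847 yaw 22.262286230404676
line yaw 21.587965535501567
bowl [566.38828576  64.5732868 ] [8.56467094 0.97756751]
[326.46889451 112.71910313]
```

View pics/fit_w1.png

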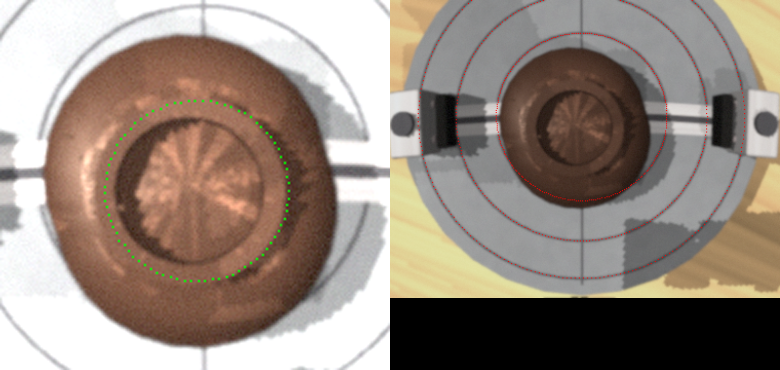

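The wheel rings fit well: centre (557.8, 63.6), yaw about 21.9°. The foot ring centre is really near pixel (320,123.5), which puts the bowl at about (+8, −4) mm in the wheel frame. First I'll push it along −x with the closed fingertips, feeling for contact.

```bash
cat >> h.py <<'E'
C=np.array([557.82,63.6]); YAW=np.radians(21.9)
ex=np.array([np.cos(YAW),np.sin(YAW)]); ey=np.array([-ex[1],ex[0]])
W=lambda x,y,z:np.r_[C+x*ex+y*ey,z]
def wf(n=4):
    fs=[];
    for _ in range(n):
        bot.pause(.01); fs.append(bot.read_state()['contact_force'])
    f=np.mean(fs,0); return np.array([f[:2]@ex,f[:2]@ey,f[2]])
def wpos():
    p=bot.read_state()['tcp_pos']; d=p[:2]-C; return np.array([d@ex,d@ey,p[2]])
E
python3 - <<'E'
from h import *
q=quat(YAW+np.pi)
bot.move_ptp(W(82,-4,150),q); bot.line_to(W(82,-4,87),100); bot.pause(.2)
b=np.array([wf(1) for _ in range(10)]); print('base',b.mean(0),b.std(0),wpos(),bot.read_state()['t'])
b=b.mean(0); x=82; con=None; log=[]
while x>58:
    x-=.5; bot.line_to(W(x,-4,87),12); f=wf(3)-b; log.append((x,round(wpos()[0],2),*f.round(2)))
    if abs(f[0])>.9: con=x; break
print(con,bot.read_state()['t']); print(*log[-5:],sep='\n')
E
```

```text
base [-0.15024306  0.10519518  0.28759567] [0.46870603 0.37071152 0.52421308] [82.27036761 -4.00481628 87.58649448] 5.9583
70.5 12.2833
(72.5, np.float64(72.47), np.float64(0.24), np.float64(0.05), np.float64(-0.16))
(72.0, np.float64(71.98), np.float64(0.04), np.float64(-0.32), np.float64(-0.43))
(71.5, np.float64(71.49), np.float64(0.49), np.float64(-0.56), np.float64(-0.3))
(71.0, np.float64(71.0), np.float64(0.11), np.float64(-0.24), np.float64(0.23))
(70.5, np.float64(70.8), np.float64(1.32), np.float64(-0.26), np.float64(-1.18))
```

```bash
python3 - <<'E'
from h import *
b=np.array([-.15,.1,.29]); x=70.5; log=[]
while x>63.0:
    x-=.75; bot.line_to(W(x,-4,87),15); f=wf(3)-b; log.append((x,round(wpos()[0],2),*f.round(2)))
    if f[0]>5.5: break
print(*log,bot.read_state()['t'],sep='\n')
bot.line_to(W(75,-4,87),100); bot.line_to(W(95,-4,185),250); bot.pause(.15)
snap('pics/w2.png'); print(bot.read_state()['t'])
E
python3 fit.py w2 320 113
```

```text
(69.75, np.float64(69.93), np.float64(1.77), np.float64(0.61), np.float64(-1.36))
(69.0, np.float64(68.99), np.float64(1.72), np.float64(-0.26), np.float64(-0.8))
(68.25, np.float64(68.19), np.float64(2.2), np.float64(-0.13), np.float64(-0.96))
(67.5, np.float64(67.48), np.float64(2.08), np.float64(0.2), np.float64(-0.88))
(66.75, np.float64(66.71), np.float64(2.09), np.float64(0.12), np.float64(0.03))
(66.0, np.float64(65.95), np.float64(2.32), np.float64(-0.21), np.float64(-0.34))
(65.25, np.float64(65.23), np.float64(2.16), np.float64(0.37), np.float64(-0.67))
(64.5, np.float64(64.45), np.float64(1.77), np.float64(0.03), np.float64(0.13))
(63.75, np.float64(63.72), np.float64(2.21), np.float64(0.32), np.float64(-0.23))
(63.0, np.float64(62.96), np.float64(2.27), np.float64(-0.18), np.float64(-0.19))
15.0333
16.05
[557.87580635  63.67399288] -39.1689338684082
bowl [562.42785553  60.16186556] [ 4.55204918 -3.51212732]
[327.89318114 111.64588899]
```

View pics/fit_w2.png

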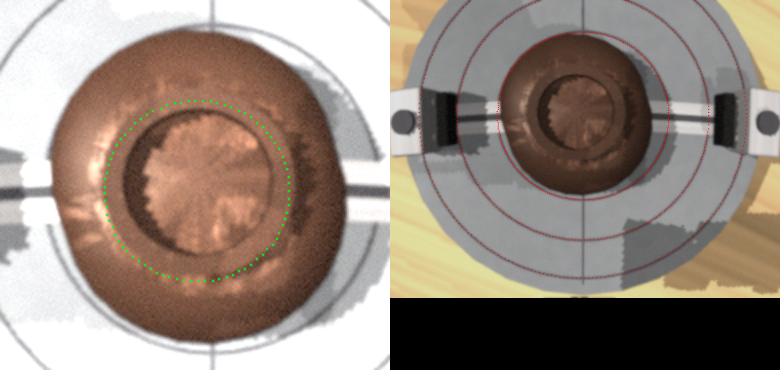

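The bowl is now at x ≈ +0.7 mm, y ≈ −4.2 mm and slides at about 2.1 N. Next I'll push the right grip inward until its pad touches, then carry the bowl about 4 mm in +y.

```bash
python3 - <<'E'
from h import *
q=quat(YAW-np.pi/2)
bot.move_ptp(W(20,-152,170),q); bot.line_to(W(0,-152,140),200); bot.line_to(W(0,-152,88),150); bot.pause(.1)
b=wf(8); print('base',b,wpos(),bot.read_state()['joint_pos'][5])
log=[]
def step(y,v,n=4):
    bot.line_to(W(0,y,88),v); f=wf(n)-b; log.append((y,*wpos().round(2),*f.round(2))); return -f[1]
step(-130,30); step(-120,30); step(-112,30); step(-110,12); step(-109,12); step(-108,12)
f0=[]; y=-108; con=0
while y>-120 and y<-94:
    y+=.6; f=step(y,14)
    if len(f0)>=4 and f>np.mean(f0)+1.3:
        con+=1
        if con==2 or f>np.mean(f0)+4: break
    else: con=0; f0.append(f)
print(np.mean(f0),y,bot.read_state()['t']); print(*log,sep='\n')
E
```

```text
base [ 0.06255768 -0.09804816  0.54746793] [   1.05788085 -152.27764822   89.49094606] 0.19267296783772128
7.580097354438871 -100.20000000000007 25.1333
(-130, np.float64(-0.05), np.float64(-130.52), np.float64(88.11), np.float64(-0.2), np.float64(-5.19), np.float64(-2.1))
(-120, np.float64(-0.03), np.float64(-120.46), np.float64(88.14), np.float64(0.08), np.float64(-5.0), np.float64(-1.67))
(-112, np.float64(-0.04), np.float64(-112.41), np.float64(88.11), np.float64(-0.38), np.float64(-5.31), np.float64(-1.37))
(-110, np.float64(-0.02), np.float64(-110.64), np.float64(88.13), np.float64(-0.09), np.float64(-6.69), np.float64(-1.95))
(-109, np.float64(-0.03), np.float64(-109.74), np.float64(88.13), np.float64(0.08), np.float64(-7.04), np.float64(-2.36))
(-108, np.float64(-0.05), np.float64(-108.79), np.float64(88.11), np.float64(0.11), np.float64(-6.89), np.float64(-2.1))
(-107.4, np.float64(-0.05), np.float64(-108.22), np.float64(88.14), np.float64(-0.4), np.float64(-7.44), np.float64(-2.55))
(-106.80000000000001, np.float64(-0.05), np.float64(-107.65), np.float64(88.13), np.float64(
[... 848 characters left out ...]
.float64(-2.19))
(-102.60000000000005, np.float64(-0.04), np.float64(-103.45), np.float64(88.13), np.float64(-0.18), np.float64(-7.81), np.float64(-2.56))
(-102.00000000000006, np.float64(-0.07), np.float64(-102.84), np.float64(88.11), np.float64(0.11), np.float64(-7.8), np.float64(-2.69))
(-101.40000000000006, np.float64(-0.06), np.float64(-102.43), np.float64(88.11), np.float64(0.01), np.float64(-8.62), np.float64(-2.41))
(-100.80000000000007, np.float64(-0.09), np.float64(-101.94), np.float64(88.13), np.float64(0.49), np.float64(-9.03), np.float64(-3.5))
(-100.20000000000007, np.float64(-0.04), np.float64(-101.37), np.float64(88.15), np.float64(0.33), np.float64(-9.71), np.float64(-3.04))
```

```bash
python3 - <<'E'
from h import *
q=quat(YAW-np.pi/2); b=np.array([.06,-.1,.55]); log=[]; y=-100.2
while wpos()[1]<-98.35 and y<-96.6:
    y+=min(.8,max(.3,-98.2-wpos()[1])); bot.line_to(W(0,y,88),16); f=wf(4)-b; log.append((round(y,2),wpos()[1].round(2),f[1].round(2)))
    if f[1]<-12.5: break
print(*log,bot.read_state()['t'],sep='\n')
bot.line_to(W(0,-110,88),100); bot.line_to(W(0,-125,150),250)
bot.move_ptp(W(0,95,185),q); bot.pause(.15); snap('pics/w3.png'); print(bot.read_state()['t'])
E
python3 - <<'E'
from h import *
d=np.load('pics/w3.npz'); print(world2wrist(W(0,0,131),(d['p'],d['q'])))
E
python3 fit.py w3 326 125
```

```text
(-99.4, np.float64(-100.58), np.float64(-9.98))
(-98.6, np.float64(-99.8), np.float64(-9.77))
(-97.8, np.float64(-99.0), np.float64(-9.52))
(-97.0, np.float64(-98.21), np.float64(-9.59))
26.2667
28.05
[323.61874415 105.3772113 ]
[557.68946242  63.57527149] -40.6044921875
bowl [552.41014716  73.53075704] [-5.27931526  9.95548555]
[323.77805197 109.53245467]
```

View pics/fit_w3.png

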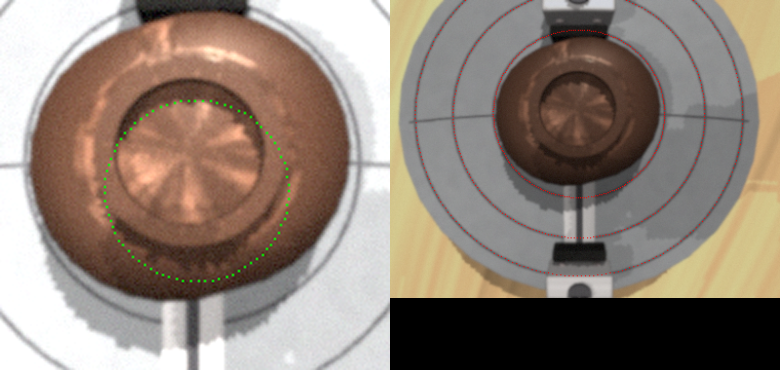

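The bowl is centred: foot centre at about (323.2,106.5) against (323.6,105.4) expected, so within 1 mm. Now I'll push the left grip in until its pad presses with about 5 N.

```bash
python3 - <<'E'
from h import *
bot.line_to(W(0,152,150),250); bot.line_to(W(0,152,88),150); bot.pause(.1)
b=wf(8); print('base',b,wpos())
log=[]
def step(y,v,n=4):
    bot.line_to(W(0,y,88),v); f=wf(n)-b; log.append((round(y,2),wpos()[1].round(2),f[1].round(2))); return f[1]
step(130,30); step(108,30)
y=108
for _ in range(4): y-=.8; step(y,14)
f0=[]; con=0
while y>86:
    y-=.5 if con==0 else .2
    f=step(y,14 if con==0 else 8,4 if con==0 else 8)
    if len(f0)>=4:
        m=np.mean(f0[-8:])
        if f>m+4.8: break
        if f>m+1: con=1; continue
    if con==0: f0.append(f)
print(np.mean(f0[-8:]),bot.read_state()['t']); print(*log,sep='\n')
E
```

```text
base [0.12556132 0.24012018 0.18859745] [  0.88306008 152.03866078  89.27361483]
7.509820628758657 39.6667
(130, np.float64(130.49), np.float64(5.82))
(108, np.float64(108.52), np.float64(6.23))
(107.2, np.float64(107.86), np.float64(6.85))
(106.4, np.float64(107.13), np.float64(6.69))
(105.6, np.float64(106.34), np.float64(7.33))
(104.8, np.float64(105.54), np.float64(7.18))
(104.3, np.float64(105.07), np.float64(7.21))
(103.8, np.float64(104.56), np.float64(7.9))
(103.3, np.float64(104.07), np.float64(7.52))
(102.8, np.float64(103.55), np.float64(7.47))
(102.3, np.float64(103.08), np.float64(8.12))
(101.8, np.float64(102.58), np.float64(7.41))
(101.3, np.float64(102.07), np.float64(7.55))
(100.8, np.float64(101.61), np.float64(7.52))
(100.3, np.float64(101.07), np.float64(7.06))
(99.8, np.float64(100.57), np.float64(7.56))
(99.3, np.float64(100.08), np.float64(7.2))
(98.8, np.float64(99.58), np.float64(7.75))
(98.3, np.float64(99.05), np.float64(7.35))
(97.8, np.float64(98.61), np.float64(7.15))
(97.3, np.float64(98.07), np.float64(7.65))
(96.8, np.float64(97.58), np.float64(7.62))
(96.3, np.float64(97.07), np.float64(7.12))
(95.8, np.float64(96.57), np.float64(7.55))
(95.3, np.float64(96.07), np.float64(7.49))
(94.8, np.float64(95.56), np.float64(7.52))
(94.3, np.float64(95.15), np.float64(7.97))
(93.8, np.float64(94.92), np.float64(9.2))
(93.6, np.float64(94.86), np.float64(10.46))
(93.4, np.float64(94.79), np.float64(11.31))
(93.2, np.float64(94.68), np.float64(11.8))
(93.0, np.float64(94.6), np.float64(12.53))
```

```bash
python3 - <<'E'
from h import *
bot.line_to(W(0,110,88),60); bot.line_to(W(0,125,150),200)
bot.move_ptp(W(0,95,185),quat(YAW-np.pi/2)); bot.pause(.15); im,pose=snap('pics/w4.png'); print(bot.read_state()['t'],world2wrist(W(0,0,131),pose))
E
python3 fit.py w4 323.6 105.4
```

```text
41.0667 [322.34141336 103.71604063]
[557.7112456   63.62477041] -39.04793930053711
bowl [556.81054173  64.23249901] [-0.90070387  0.6077286 ]
[322.60886421 108.27348508]
```

View pics/fit_w4.png

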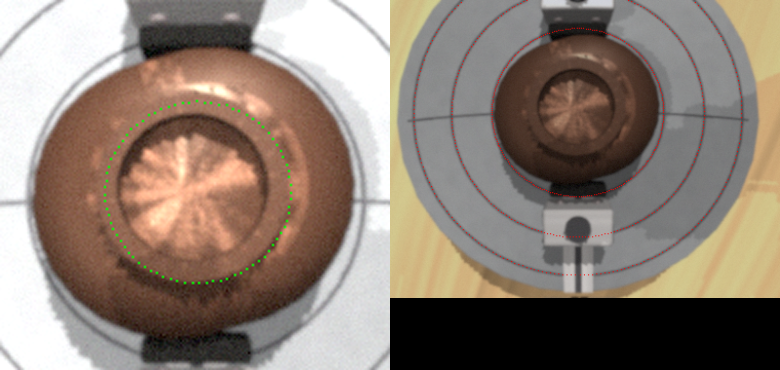

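Both pads touch the bowl, at (195,40) and (195,348) in the crop. The foot recess centre at (194,189) lies about 1–2 mm from the mark, and the hand is clear, so I'll hand in.

```bash
python3 -c "
from plant import bot
print(bot.close_job())"
```

```text
the job is handed in; nothing more can be done
None
```

I handed the job in at about 41 s with the bowl about 1–2 mm from the centre mark in the last picture and the robot clear; from the wrist-force readings I estimate about 5 N on the left pad and 3 N on the right, and the hand-in returned no verdict.

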